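Check and rock out the stuck tube block of the dry-block heater

ROBOT

A 7-joint arm with a two-finger parallel gripper is mounted at the origin on the work surface. World frame = base frame: x ahead of the robot, y to its left, z up, the work surface at z = 0. Lengths are in m, angles in rad, forces in N, time in s.
With the tool pointing down it reaches from about 0.4 to 0.85 m from the base axis. Payload 10.4 kg.
Tool frame: the origin (TCP) lies between the finger pads; the fingertips stand ahead of it and the grasp point (between the pads) lies 5 mm behind it (manip.tip_extent is the z of the fingertips in the tool frame, in m); z points along the fingers, y is the line along which they close (so a half turn about z gives the same grasp; the last joint's range is limited). The gripper opens to 85 mm and grips with 20 to 120 N. Pads are 22 mm wide; open, the fingers measure 114 mm over their backs; the gripper's body (76 mm by 85 mm) begins 54 mm behind the grasp point. The pads swing forward as they close: fully open they stand 13 mm farther back than shut.
Start: joints at [1.113, 0.332, -0.065, 1.46, 0.022, 1.35, -0.088], TCP at [0.263, -0.567, 0.245] pointing down, gripper open.
Joint ranges: [-2.6, 2.6], [-0.5, 2.12], [-1.47, 1.34], [0.16, 2.42], [-1.27, 4.41], [0.06, 2.06], [-2.6, 2.6]. Speed limits (rad/s): [2.22, 2.22, 2.79, 2.79, 3.14, 3.14, 3.14].

INTERFACE

Orientations are given as a unit quaternion [x, y, z, w].
In Python, from workcell import status, viewer, manip gives the robot as it stands.
- The arm moves only by the tool play_rows, never from a script. Its argument "plan" is one flat list of numbers, 7 for each row, row after row: the turn, a rotation vector about the tool's x, y, z in degrees, then the shift along the tool's x, y, z in m, then the opening, from 0 (shut) to 1 (fully open). In form: [ax, ay, az, dx, dy, dz, grip, ax, ay, az, dx, dy, dz, grip, ...]. A call has 1 to 20 rows; each row is the pose to reach, as a shift and turn from the pose commanded when the call began, along the tool's axes at that moment; what a row does not reach only later rows make up. A row lasts 1/8 s, in which the tool goes at most 62.5 mm and 10.7 degrees, less where a joint would pass 70% of its speed; a pose out of reach is approached as far as the arm can. A call with a gripper value outside its range is refused whole. The fingers move at their own pace and stop on an object; "squeeze" is the grip in N (left out, the last holds). Time passes only in rows, so rows that repeat a pose let the fingers close. It gives the time, the measured TCP pose, the force, the opening and the grip force at its end, in the units of the state.
- status.get_obs(): the state, without advancing time (a new reading comes with each control period).
- viewer.camera(name): name is "side" or "top"; returns the picture (384x512x3 uint8, red, green, blue); there is no depth.
- viewer.camera_model(name): a dict with "fx", "fy", "cx", "cy" (pixels), "R" (3x3) and "t" (3): a world point X has camera coordinates R X + t. Camera axes: x right, y down, z forward; pixel columns grow to the right and rows downward; lengths in m; the calibration is good to about 2 mm. A picture is of the moment at which its call begins. camera_model takes no time and is no camera call.
- manip.hand_in(): hands the job in; it is judged then, once.
The state is a dict: "clock": time; "joint_pos": joint angles; "joint_velocities": joint speeds; "tau": joint torques, N m; "position": TCP position; "ee_rot": TCP orientation; "ft_force": force on the tool from outside, world axes, zero at the start; "torque": the same for the moment, N m; "grip_width": opening from 0.0 (shut) to 1.0 (fully open); "grasp_force": force on a finger pad.
Only numpy, scipy, OpenCV 4.12 (cv2) and the standard library are available. Lean on these libraries where they do the work, as an engineer would, in place of code of your own. Each camera call takes 0.05 s, during which the arm holds its last target. There are 200 camera calls.

TASK

Take the infrared thermometer out of its holder, point its nose at the black square patch on top of the heater's tube block and hold it steady there for two seconds, from not more than 10 cm, then put it back in its holder. Then grip the tube block by its handle and rock it in its well, clearly leaning to one side and then to the other, until both sides have let go (do not pull it straight up while it is caught, or the heater comes up off the bench with it), and lift it out level. Finish while still holding the block over its well, its underside about 2 cm above the heater's top, the heater standing on the bench and the other things on the bench left where they were.

Things in the scene. Friction and masses are not known exactly. Their poses are not given: they have to be found in the camera images.
- thermometer: White stick-shaped infrared thermometer, 34 (x) x 22 (y) x 150 mm (z), 140 g, nose down in the holder. Origin: centre of the nose tip, its lowest point; z points up the stick; it measures along its -z. Nose: black cylinder, 18 mm across, 15 mm long; above it the plain 34 x 22 mm body, whose top 85 mm stand out of the holder: grip the top 60 mm across the 22 mm (y). Small black display on its -x.
- holder: Grey open-topped holder fixed to the bench, on a base plate 100 x 90 x 8 mm. Pocket 44 (x) x 32 (y) mm inside, walls 5 mm; floor 13 mm and rim 78 mm above the bench. Origin: underside, below the middle of the pocket; z up. Holder and heater stand on opposite sides of the robot's middle line; which is left and which right changes.
- heater (a joint): Height in m by which the dry-block heater is lifted off its feet: 0 = standing. White box, 200 (x) x 150 (y) x 80 mm on 6 mm feet, 1.6 kg, black display on its front (-x); it can be lifted but cannot shift or turn. Its well is open at the top, 40 mm deep, 76 (x) x 66 (y) mm.
- heater_rim (a point): Point on the vertical axis of the heater's well, at the height of the heater's top face (86 mm above the bench). Axes of the heater: x to its back, y to its left, z up. The box reaches 120 mm to -x and 80 mm to +x of it, and 75 mm to either side in y.
- block: Aluminium tube block seated in the heater's well, about 450 g. Origin: centre of its underside, 46 mm above the bench at the start; axes as the heater's. Foot 68 (x) x 52 (y) mm, waist 40 mm (y), top plate 84 (x) x 72 (y) mm, 44 to 58 mm above the origin, overhanging the well's rim. On top a handle: 14 mm stem with a black grip. Held by two hidden catches; can lean 0.2 rad to either y side.
- side_l (a point): Middle of the bead (3 mm radius) along the +y side of the block's foot, 27.5 mm from its middle, 6 mm above its underside. Catch_l hooks over it with about 18 N: pulling straight up against both lifts the heater. Leaning the block towards -y about the lower -y edge of its foot (26 mm from its middle, at underside height), about 13 N sideways at the grip, raises this side.
- side_r (a point): The same bead on the -y side, under catch_r; leaning the block towards +y about the lower +y edge of its foot (26 mm from its middle, at underside height) raises this side. When a bead has risen 5 to 7 mm (lean of 0.1 to 0.13 rad) its catch snaps open and stays open, also when the block is set level again. With both catches open the block is loose.
- handle (a point): Centre of the handle's black grip, 102 mm straight above the block's origin (block's axes). The grip measures 30 (x) x 18 (y) x 36 mm (z): pinch it across its 18 mm (y), from above; its lower face is 26 mm above the block's top plate.
- patch (a point): Centre of the black square patch, 18 x 18 mm, on the block's top plate, 29 mm from the block's middle towards its -x, 58 mm above the block's origin. Round dark spots are bores, not the patch. The handle beside it reaches 62 mm above the plate and 15 mm to either side of the block's middle in x.
- catch_l (a joint): Hidden catch over the block's +y side, in rad: 0 = holding, about 1.1 = open. Leaning the block's top towards -y opens it.
- catch_r (a joint): Hidden catch over the block's -y side, in rad: 0 = holding, about 1.1 = open. Leaning the block's top towards +y opens it.
- dishes: Bystander: stack of four clear dishes, 90 mm diameter, 58 mm tall, loose. Origin: centre of its underside.
- marker: Bystander: black marker pen, 14 mm thick, 120 mm long, lying loose.
- bottle: Bystander: closed glass bottle, 72 mm diameter, 165 mm tall, loose. Origin: centre of its underside.
- tube_rack: Bystander: white rack with tubes, 110 x 200 x 95 mm, loose. Origin: centre of its underside.
- tip_box: Bystander: grey box with clear lid, 85 x 120 x 75 mm, loose. Origin: centre of its underside.
- spare_block: Bystander: spare aluminium block without handle, 84 x 72 x 58 mm, loose. Origin: centre of its underside.
- beaker: Bystander: glass beaker, 70 mm diameter, 90 mm tall, loose. Origin: centre of its underside.
Not all that is in view belongs to the job. There is more than one size of the thermometer; the one meant has the size given above. What is shaped like the holder but pink is not meant.

How it is judged:
On the way, in this order (a step that is already met when the one before it is completed fails the run):
1. the held thermometer points at the black patch, steadily, for a second (x of patch in the frame of thermometer between -0.012 and 0.012 m and y of patch in the frame of thermometer between -0.012 and 0.012 m and z of patch in the frame of thermometer between -0.12 and -0.003 m and linear speed of thermometer below 0.03 m/s and angular speed of thermometer below 0.3 rad/s and contact force between the fingers and thermometer above 0.5 N), for 1 s.
2. the thermometer is back in its holder, upright and let go (x of thermometer in the frame of holder between -0.012 and 0.012 m and y of thermometer in the frame of holder between -0.012 and 0.012 m and z of thermometer in the frame of holder below 0.025 m and angle between thermometer's own z axis and vertical below 0.25 rad and contact force between the fingers and thermometer below 0.1 N), for 0.2 s.
3. the block has been rocked to one side: one catch has let go while the other still holds (z of block in the frame of heater_rim below -0.02 m and ((value of joint catch_l above 0.6 rad and value of joint catch_r below 0.2 rad) or (value of joint catch_r above 0.6 rad and value of joint catch_l below 0.2 rad))), for 0.05 s.
4. the block has been rocked to the other side too: both catches have let go while it leans in its well, one side of its foot still down (angle between block's own z axis and vertical above 0.05 rad and value of joint each of catch_l, catch_r above 0.6 rad and z of any of side_l, side_r in the frame of heater_rim below -0.0295 m), for 0.05 s.
At the end, for the whole second after the job is handed in: Block held still in the fingers over the well (within 35 mm of its axis), level within 0.2 rad, underside 4 to 50 mm above the heater top; both catches open, heater lifted less than 3 mm, thermometer let go and upright in its holder within 12 mm (all of step 2 and z of block in the frame of heater_rim between 0.004 and 0.05 m and horizontal distance between block and heater_rim below 0.035 m and angle between block's own z axis and vertical below 0.2 rad and linear speed of block below 0.03 m/s and contact force between the fingers and block above 1 N and value of joint heater below 0.003 m and value of joint each of catch_l, catch_r above 0.6 rad); the arm keeps its last pose, push and grip.
It fails at once if the heater is lifted off the bench (more than 6 mm) (value of joint heater above 0.006 m).
It fails at once if a bystander is pushed away (more than 30 mm) (distance of any of dishes, marker, bottle, tube_rack, tip_box, spare_block, beaker from where it was at the start of the episode above 0.03 m).
It also fails if it takes over 69 s, if anything falls off the work surface, if the arm or the gripper's body presses on something with over 40 N, if the wrist force passes 120 N, or if a joint passes its speed limit or range.

## Working session

There is one attempt and no reset: what is moved stays moved. The work goes in short steps, Python scripts to look and compute and a tool call to move; the robot and the scene stay as the last step left them, time stands still between calls to the robot, and variables do not carry over. Pictures are saved under pics/ and viewed, at most 14 in all, crops included, and the job is handed in when it is done.

Besides the shell and the picture viewer there is one more tool, called after ">>>" as name(argument=value, ...) on one line, values as JSON. play_rows: Moves the arm, as the interface text tells. Its arguments: {"type":"object","properties":{"plan":{"type":"array","items":{"type":"number"}},"squeeze":{"type":"number"}},"required":["plan"]}

```bash
mkdir -p pics; ls; python3 - <<'E'
from workcell import status, viewer, manip
import cv2
print(status.get_obs(), manip.tip_extent)
for n in ("top","side"):
    cv2.imwrite(f"pics/{n}0.png", cv2.resize(viewer.camera(n)[:,:,::-1],(800,600),interpolation=cv2.INTER_CUBIC))
    print(viewer.camera_model(n))
E
```

```text
pics
{'clock': 0.0, 'joint_pos': array([ 1.11338399,  0.33290423, -0.06469272,  1.4609516 ,  0.02158379,
        1.34990793, -0.08850734]), 'joint_velocities': array([-2.41672335e-03, -1.52061640e-03,  2.43488794e-06,  7.05844170e-04,
       -1.50192502e-03,  1.01623810e-03, -2.14782954e-03]), 'tau': array([ 1.44523383e-03, -6.25449300e+01,  5.00456442e-02, -3.91603661e+01,
        1.62045535e-02,  1.01321738e-02,  2.94094639e-05]), 'position': array([ 0.26311801, -0.56651493,  0.24449078]), 'ee_rot': array([ 9.76459582e-01,  2.15699189e-01, -1.86071212e-04, -7.14347137e-04]), 'ft_force': array([ 0.77971413,  0.40300671, -0.66151274]), 'torque': array([-0.05223249,  0.02285654,  0.00718935]), 'grasp_force': 0.0, 'grip_width': 1.0012080914156447} 0.014
{'fx': 391.1165405656699, 'fy': 391.1165405656699, 'cx': 258.8249862643877, 'cy': 193.33535121530582, 'R': array([[-0.00642083, -0.99988411, -0.01380372],
       [-0.98788643,  0.00848288, -0.15494659],
       [ 0.15504572,  0.01264162, -0.98782641]]), 't': array([0.01051776, 0.62539461, 1.1841883 ])}
{'fx': 371.6921810218848, 'fy': 371.6921810218848, 'cx': 246.71768751196313, 'cy': 190.8765012133241, 'R': array([[-0.9235142 , -0.38339825,  0.01128304],
       [-0.20797331,  0.47580743, -0.85460774],
       [ 0.32228656, -0.79158896, -0.51915152]]), 't': array([0.56676321, 0.24422001, 0.97177722])}
```

View pics/top0.png

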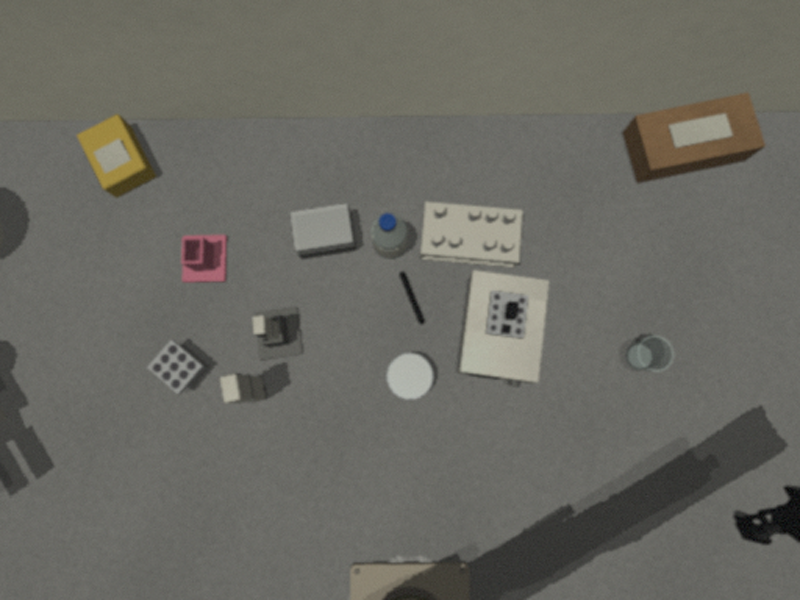

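View pics/side0.png

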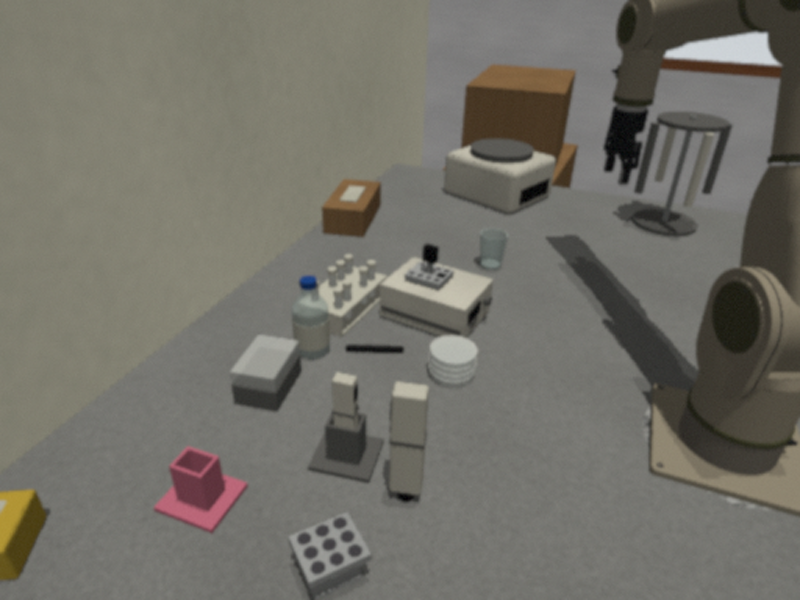

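The top view shows the holder with the stick at about (262,325) and the heater at (505,325), with its patch near (505,329) and its handle at (512,310). A second stick stands at (235,388). I'll take close-ups in one montage.

```bash
python3 - <<'E'
from workcell import viewer
import cv2, numpy as np
T=viewer.camera("top");S=viewer.camera("side")
np.save("T.npy",T);np.save("S.npy",S)
def c(I,x,y,w):
    h=w*3//4
    return cv2.resize(I[y:y+h,x:x+w,::-1],(400,300),interpolation=cv2.INTER_CUBIC)
m=np.vstack([np.hstack([c(T,148,188,60),c(T,285,168,100)]),np.hstack([c(S,190,230,100),c(S,230,150,100)])])
m=cv2.convertScaleAbs(m,alpha=1.3)
cv2.imwrite("pics/m1.png",m)
E
```

```text
(no output)
```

View pics/m1.png

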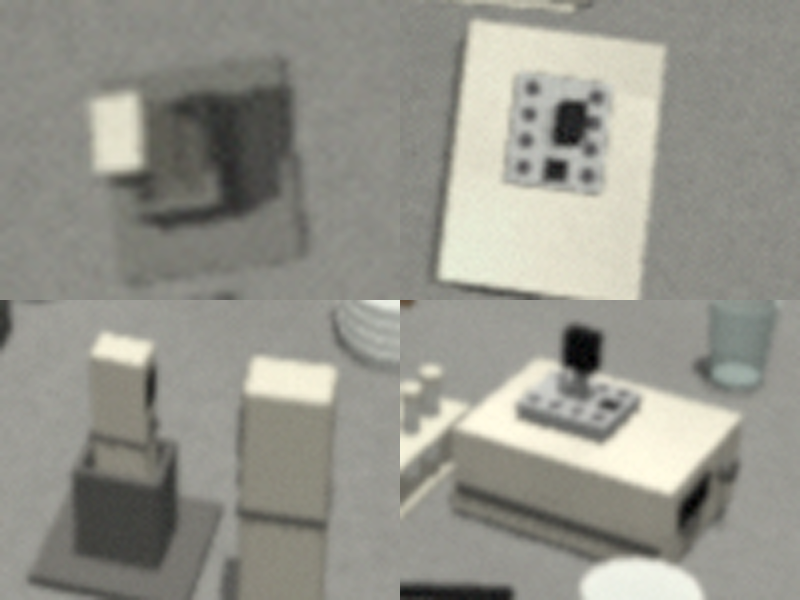

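The stick in the holder has the right size: its display faces the robot, and its top corners are at (88,97), (137,90), (146,168) and (96,174) in crop 1. In crop 2 the patch is at (556,169) and the plate corners are near (516,70) to (602,192).

```bash
cat > h.py <<'E'
from workcell import status, viewer, manip
import numpy as np
from scipy.spatial.transform import Rotation as Ro
from scipy.optimize import least_squares
def ray(cam,px,z):
    m=viewer.camera_model(cam)
    d=m['R'].T@np.array([(px[0]-m['cx'])/m['fx'],(px[1]-m['cy'])/m['fy'],1]); o=-m['R'].T@m['t']
    return o+d*(z-o[2])/d[2]
def proj(cam,X):
    m=viewer.camera_model(cam); c=m['R']@X+m['t']
    return np.array([m['fx']*c[0]/c[2]+m['cx'],m['fy']*c[1]/c[2]+m['cy']])
def crop(u,v,x,y,w): s=w/400; return ((u+.5)*s-.5+x,(v+.5)*s-.5+y)
def fit(obs,x0):  # obs: (cam,px,local xyz)
    def r(p): 
        R=Ro.from_euler('z',p[2]).as_matrix()
        return np.concatenate([proj(c,R@np.array(l)+[p[0],p[1],0])-px for c,px,l in obs])
    s=least_squares(r,x0,loss='soft_l1'); return s.x,np.abs(s.fun).reshape(-1,2).round(1).tolist()
E
python3 - <<'E'
from h import *
A=lambda u,v:crop(u,v,148,188,60); B=lambda u,v:crop(u-400,v,285,168,100)
C=lambda u,v:crop(u,v-300,190,230,100); D=lambda u,v:crop(u-400,v-300,230,150,100)
z=.163;t=[]
# top image: up=+x, left=+y
for p,l in [((88,97),(.017,.011)),((137,90),(.017,-.011)),((146,168),(-.017,-.011)),((96,174),(-.017,.011))]: t.append(("top",A(*p),(*l,z)))
print("stick top",fit(t,[.5,.25,0]))
# side: right = -x, left=+x ; down = +y (nearer)
s=[("side",C(*p),(*l,z)) for p,l in [((102,334),(.017,-.011)),((157,343),(-.017,-.011)),((151,355),(-.017,.011)),((90,350),(.017,.011))]]
print("stick both",fit(t+s,[.5,.25,0]))
h=[("top",A(*p),(*l,.078)) for p,l in [((222,208),(-.027,-.021))]]
b=[("top",A(*p),(*l,.008)) for p,l in [((288,55),(.05,-.045)),((308,260),(-.05,-.045)),((127,285),(-.05,.045))]]
print([ray("top",A(*p),.008).round(4) for p in [(288,55),(308,260),(127,285)]])
q=[("top",B(*p),(*l,.086)) for p,l in [((470,20),(.08,.075)),((666,45),(.08,-.075)),((437,281),(-.12,.075))]]
q+=[("top",B(*p),(*l,.104)) for p,l in [((516,70),(.042,.036)),((612,82),(.042,-.036)),((602,192),(-.042,-.036)),((504,183),(-.042,.036)),((556,169),(-.029,0))]]
print("heater top",fit(q,[.5,-.15,0]))
q+=[("side",D(*p),(*l,.086)) for p,l in [((743,413),(-.12,-.075)),((672,494),(-.12,.075)),((453,433),(.08,.075))]]
q+=[("side",D(*p),(-.029,0,.104)) for p in [(610,404)]]
print("heater both",fit(q,[.5,-.15,0]))
E
```

```text
stick top (array([0.56925338, 0.27184347, 0.13450237]), [[0.1, 0.0], [0.2, 0.1], [0.1, 0.0], [0.1, 0.1]])
stick both (array([0.56838968, 0.27128768, 0.15338524]), [[0.0, 0.4], [0.2, 0.2], [0.4, 0.2], [0.2, 0.5], [0.2, 1.0], [0.1, 0.9], [1.1, 2.0], [0.2, 0.8]])
[array([0.6255, 0.2285, 0.008 ]), array([0.5252, 0.2167, 0.008 ]), array([0.5138, 0.3041, 0.008 ])]
heater top (array([ 0.59330446, -0.19100205, -0.1381845 ]), [[0.2, 0.0], [0.5, 0.1], [0.4, 0.4], [0.3, 0.2], [0.2, 0.2], [0.2, 0.3], [0.2, 0.6], [0.3, 0.2]])
heater both (array([ 0.59304484, -0.1909228 , -0.13537164]), [[0.3, 0.2], [0.6, 0.0], [0.5, 0.3], [0.2, 0.3], [0.1, 0.3], [0.2, 0.4], [0.2, 0.4], [0.3, 0.3], [0.2, 0.1], [0.1, 0.1], [0.2, 1.5], [0.1, 0.1]])
```

```bash
cat >> h.py <<'E'
def go(p,yaw,lean=0.):  # tool-down pose, yaw of tool x, printed as a row in present tool axes
    o=status.get_obs(); R0=Ro.from_quat(o['ee_rot'])
    Rt=Ro.from_euler('z',yaw)*Ro.from_euler('x',np.pi+lean)
    w=np.degrees((R0.inv()*Rt).as_rotvec()); d=R0.inv().apply(np.array(p)-o['position'])
    print("pos",o['position'].round(4),"F",o['ft_force'].round(1),"grip",round(float(o['grip_width']),3),round(float(o['grasp_force']),1),"t",round(float(o['clock']),2))
    print("ROW",w.round(2).tolist(),d.round(4).tolist())
E
python3 - <<'E'
from h import *
go([.569,.272,.28],.128)
# decoy stick
A=lambda u,v:(u*.64,v*.64)
print("decoy base",ray("side",A(405,495),0),"top", [ray("top",A(230,388),z).round(3) for z in(.16,.19,.22)],"dish",ray("top",A(410,376),.058))
m=viewer.camera_model("top");print(-m['R'].T@m['t'])
E
```

```text
pos [ 0.2632 -0.5667  0.2448] F [ 1.3  0.7 -0.7] grip 0.998 0.0 t 0.2
ROW [-0.05, 0.01, 17.58] [0.6306, -0.6318, -0.0347]
decoy base [0.45410544 0.3078374  0.        ] top [array([0.454, 0.32 , 0.16 ]), array([0.454, 0.311, 0.19 ]), array([0.453, 0.302, 0.22 ])] dish [ 0.47691619 -0.00432135  0.058     ]
[ 0.43428305 -0.00975866  1.26682042]
```

>>> play_rows(plan=[0,0,2,0.05,-0.05,-0.035,1,0,0,4,0.09,-0.09,-0.035,1,0,0,6,0.133,-0.133,-0.035,1,0,0,8,0.176,-0.176,-0.035,1,0,0,10,0.22,-0.22,-0.035,1,0,0,12,0.263,-0.263,-0.035,1,0,0,14,0.306,-0.306,-0.035,0.8,0,0,16,0.35,-0.35,-0.035,0.7,0,0,17.6,0.393,-0.393,-0.035,0.6,0,0,17.6,0.436,-0.436,-0.035,0.6,0,0,17.6,0.48,-0.48,-0.035,0.6,0,0,17.6,0.523,-0.523,-0.035,0.6,0,0,17.6,0.566,-0.566,-0.035,0.6,0,0,17.6,0.6,-0.6,-0.035,0.6,0,0,17.6,0.63,-0.632,-0.035,0.6,0,0,17.6,0.63,-0.632,-0.035,0.6,0,0,17.6,0.63,-0.632,-0.035,0.6,0,0,17.6,0.63,-0.632,-0.035,0.6], squeeze=40)

```text
clock: 2.45
position: [0.5688, 0.2703, 0.2805]
ee_rot: [0.998, 0.063, 0.0, 0.0]
ft_force: [-0.5, -0.2, -0.9]
grip_width: 0.602
grasp_force: 0.0
```

```bash
python3 - <<'E'
from h import *
import cv2
go([.569,.272,.12],.128)
T=viewer.camera("top");S=viewer.camera("side")
c=lambda I,x,y:cv2.resize(I[y:y+96,x:x+128,::-1],(400,300),interpolation=cv2.INTER_CUBIC)
cv2.imwrite("pics/m2.png",cv2.convertScaleAbs(np.hstack([c(T,110,150),c(S,170,190)]),alpha=1.3))
E
```

```text
pos [0.5688 0.2703 0.2805] F [-0.5 -0.2 -0.9] grip 0.602 0.0 t 2.45
ROW [0.05, -0.03, -0.13] [0.0004, -0.0018, 0.1605]
```

View pics/m2.png

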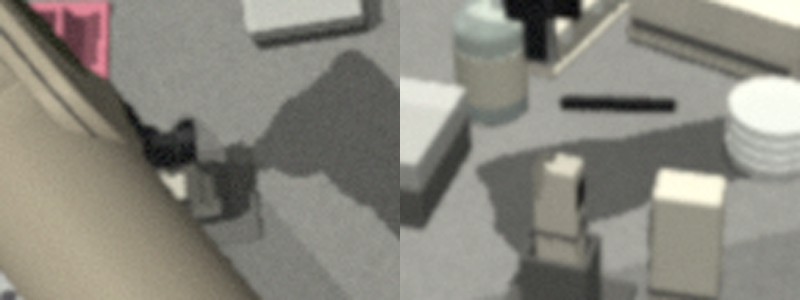

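The gripper stands above the stick with the pads on either side, so I'll descend and grip.

>>> play_rows(plan=[0,0,0,0,-0.002,0.03,0.6,0,0,0,0,-0.002,0.06,0.6,0,0,0,0,-0.002,0.09,0.6,0,0,0,0,-0.002,0.115,0.6,0,0,0,0,-0.002,0.135,0.6,0,0,0,0,-0.002,0.15,0.6,0,0,0,0,-0.002,0.16,0.6,0,0,0,0,-0.002,0.16,0.6,0,0,0,0,-0.002,0.16,0.4,0,0,0,0,-0.002,0.16,0.3,0,0,0,0,-0.002,0.16,0.1,0,0,0,0,-0.002,0.16,0.1,0,0,0,0,-0.002,0.16,0.1,0,0,0,0,-0.002,0.16,0.1], squeeze=40)

```text
clock: 4.3
position: [0.5687, 0.2737, 0.1209]
ee_rot: [0.998, 0.064, 0.001, -0.0]
ft_force: [0.8, -0.3, 5.1]
grip_width: 0.253
grasp_force: 40.9
```

>>> play_rows(plan=[0,0,0,0,0,-0.01,0.1,0,0,0,0,0,-0.03,0.1,0,0,0,0,0,-0.05,0.1,0,0,0,0,0,-0.075,0.1,0,0,0,0,0,-0.1,0.1,0,0,0,0,0,-0.125,0.1,0,0,0,0,0,-0.15,0.1,0,0,0,0,0,-0.165,0.1,0,0,0,0,0,-0.175,0.1,0,0,0,0,0,-0.175,0.1])

```text
clock: 5.55
position: [0.5683, 0.2738, 0.2957]
ee_rot: [0.998, 0.064, 0.0, -0.0]
ft_force: [-0.6, -0.2, -1.7]
grip_width: 0.254
grasp_force: 40.1
```

```bash
python3 - <<'E'
from h import *
import cv2
go([.564,-.187,.292],-.136)
T=viewer.camera("top");S=viewer.camera("side")
c=lambda I,x,y:cv2.resize(I[y:y+120,x:x+160,::-1],(400,300),interpolation=cv2.INTER_CUBIC)
cv2.imwrite("pics/m3.png",cv2.convertScaleAbs(np.hstack([c(T,90,130),c(S,140,150)]),alpha=1.3))
E
```

```text
pos [0.5683 0.2738 0.2957] F [-0.6 -0.2 -1.7] grip 0.254 40.1 t 5.55
ROW [-0.01, -0.03, 15.11] [-0.0629, 0.4565, 0.0036]
```

View pics/m3.png

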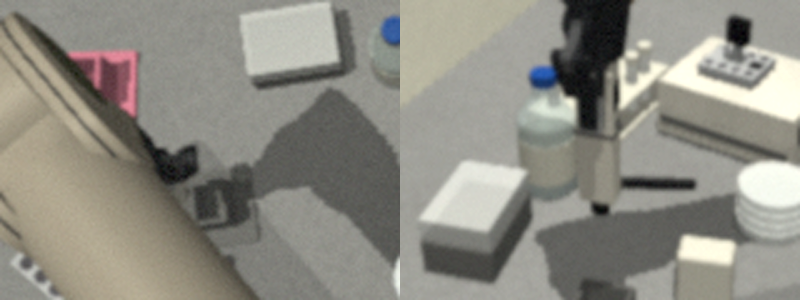

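The side view shows the stick hanging upright in the fingers, nose at (600,210), and the pocket is empty. Next I'll carry it over the patch.

>>> play_rows(plan=[0,0,1,-0.003,0.02,0,0.1,0,0,3,-0.008,0.055,0,0.1,0,0,5,-0.013,0.095,0,0.1,0,0,7,-0.019,0.135,0,0.1,0,0,9,-0.024,0.175,0,0.1,0,0,11,-0.03,0.215,0,0.1,0,0,13,-0.035,0.255,0,0.1,0,0,14,-0.041,0.295,0,0.1,0,0,15,-0.046,0.335,0,0.1,0,0,15,-0.052,0.375,0.002,0.1,0,0,15,-0.057,0.412,0.004,0.1,0,0,15,-0.061,0.44,0.004,0.1,0,0,15,-0.063,0.4565,0.004,0.1,0,0,15,-0.063,0.4565,0.004,0.1,0,0,15,-0.063,0.4565,0.004,0.1,0,0,15,-0.063,0.4565,0.004,0.1])

```text
clock: 7.65
position: [0.5641, -0.1856, 0.2915]
ee_rot: [0.998, -0.066, 0.0, -0.0]
ft_force: [0.1, 0.4, -1.6]
grip_width: 0.254
grasp_force: 40.0
```

```bash
python3 - <<'E'
from h import *
import cv2
go([.564,-.187,.292],-.136)
T=viewer.camera("top");S=viewer.camera("side")
c=lambda I,x,y:cv2.resize(I[y:y+90,x:x+120,::-1],(400,300),interpolation=cv2.INTER_CUBIC)
cv2.imwrite("pics/m4.png",cv2.convertScaleAbs(np.hstack([c(T,270,155),c(S,220,120)]),alpha=1.3))
print(proj("side",np.array([.564,-.187,.185])),proj("side",np.array([.564,-.187,.2])),proj("side",np.array([.564,-.187,.104])))
E
```

```text
pos [ 0.5641 -0.1856  0.2915] F [ 0.1  0.4 -1.6] grip 0.254 40.0 t 7.65
ROW [-0.01, -0.01, 0.22] [0.0001, 0.0014, -0.0005]
[283.61895636 153.8299137 ] [283.91139581 149.61093325] [282.10286828 175.70229064]
```

View pics/m4.png

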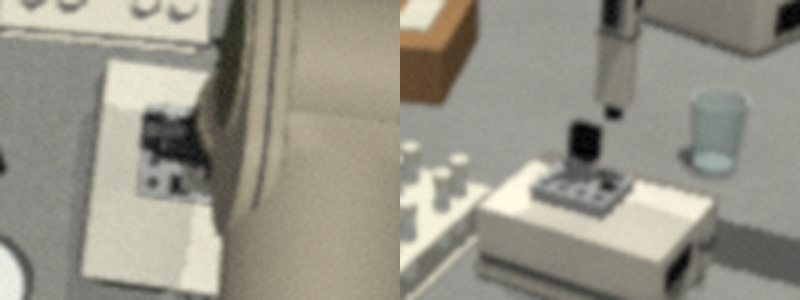

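In the side view the nose is at about (613,115) and the patch at (609,185), both within a pixel of prediction. Now I'll hold for over two seconds.

>>> play_rows(plan=[0,0,0,0,0.001,0,0.1,0,0,0,0,0.001,0,0.1,0,0,0,0,0.001,0,0.1,0,0,0,0,0.001,0,0.1,0,0,0,0,0.001,0,0.1,0,0,0,0,0.001,0,0.1,0,0,0,0,0.001,0,0.1,0,0,0,0,0.001,0,0.1,0,0,0,0,0.001,0,0.1,0,0,0,0,0.001,0,0.1,0,0,0,0,0.001,0,0.1,0,0,0,0,0.001,0,0.1,0,0,0,0,0.001,0,0.1,0,0,0,0,0.001,0,0.1,0,0,0,0,0.001,0,0.1,0,0,0,0,0.001,0,0.1,0,0,0,0,0.001,0,0.1,0,0,0,0,0.001,0,0.1,0,0,0,0,0.001,0,0.1,0,0,0,0,0.001,0,0.1])

```text
clock: 10.25
position: [0.5637, -0.1881, 0.2913]
ee_rot: [0.998, -0.067, 0.0, 0.0]
ft_force: [0.7, -0.4, -1.7]
grip_width: 0.254
grasp_force: 40.0
```

```bash
python3 - <<'E'
from h import *
go([.5687,.2737,.295],.128)
E
```

```text
pos [ 0.5637 -0.1881  0.2913] F [ 0.7 -0.4 -1.7] grip 0.254 40.0 t 10.25
ROW [0.01, -0.0, -15.02] [-0.0568, -0.4584, -0.0037]
```

>>> play_rows(plan=[0,0,-1,-0.002,-0.02,-0.004,0.1,0,0,-3,-0.007,-0.055,-0.004,0.1,0,0,-5,-0.012,-0.095,-0.004,0.1,0,0,-7,-0.017,-0.135,-0.004,0.1,0,0,-9,-0.022,-0.175,-0.004,0.1,0,0,-11,-0.027,-0.215,-0.004,0.1,0,0,-13,-0.032,-0.255,-0.004,0.1,0,0,-14,-0.037,-0.295,-0.004,0.1,0,0,-15,-0.041,-0.335,-0.004,0.1,0,0,-15,-0.046,-0.375,-0.004,0.1,0,0,-15,-0.051,-0.412,-0.004,0.1,0,0,-15,-0.055,-0.44,-0.004,0.1,0,0,-15,-0.057,-0.4585,-0.004,0.1,0,0,-15,-0.057,-0.4585,-0.004,0.1,0,0,-15,-0.057,-0.4585,-0.004,0.1])

```text
clock: 12.12
position: [0.5686, 0.2732, 0.2953]
ee_rot: [0.998, 0.064, 0.0, 0.0]
ft_force: [0.2, -0.0, -1.4]
grip_width: 0.255
grasp_force: 40.0
```

```bash
python3 - <<'E'
from h import *
import cv2
go([.5687,.2725,.121],.128)
print("pocket",ray("top",(174.8,211.6),.078))
T=viewer.camera("top");S=viewer.camera("side")
c=lambda I,x,y:cv2.resize(I[y:y+45,x:x+60,::-1],(400,300),interpolation=cv2.INTER_CUBIC)
d=lambda I,x,y:cv2.resize(I[y:y+75,x:x+100,::-1],(400,300),interpolation=cv2.INTER_CUBIC)
cv2.imwrite("pics/m5.png",cv2.convertScaleAbs(np.hstack([c(T,148,188),d(S,170,220)]),alpha=1.6))
# predicted pocket corners in the crops for centre of stick and of plate
for ctr in ((.569,.272),(.5696,.2663)):
  R=Ro.from_euler('z',.125).as_matrix()
  for n,x,y,w in (("top",148,188,60),("side",170,220,100)):
    print(ctr,n,[(((proj(n,R@np.array([a*.022,b*.016,.078])+[*ctr,0])-[x,y]+.5)*400/w-.5)+([400,0] if n=="side" else [0,0])).round().astype(int).tolist() for a,b in((1,1),(1,-1),(-1,-1),(-1,1))])
E
```

```text
pos [0.5686 0.2732 0.2953] F [ 0.2 -0.  -1.4] grip 0.255 40.0 t 12.12
ROW [0.04, -0.01, -0.05] [-0.0, 0.0006, 0.1743]
pocket [0.56644505 0.26326771 0.078     ]
(0.569, 0.272) top [[124, 112], [193, 103], [202, 197], [133, 207]]
(0.569, 0.272) side [[562, 208], [580, 173], [648, 186], [632, 222]]
(0.5696, 0.2663) top [[136, 111], [205, 102], [214, 196], [145, 205]]
(0.5696, 0.2663) side [[566, 201], [583, 167], [651, 180], [635, 216]]
```

View pics/m5.png

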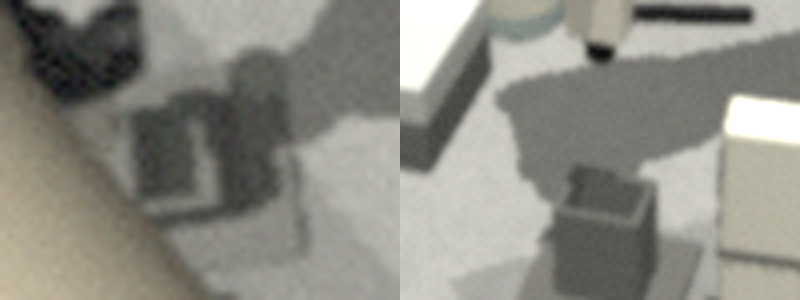

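The pocket's centre is at about y 0.269 to 0.270. I'll shift 3 mm that way and lower slowly.

>>> play_rows(plan=[0,0,0,0,0.003,0.025,0.1,0,0,0,0,0.003,0.05,0.1,0,0,0,0,0.003,0.075,0.1,0,0,0,0,0.003,0.09,0.1,0,0,0,0,0.003,0.1,0.1,0,0,0,0,0.003,0.108,0.1,0,0,0,0,0.003,0.116,0.1,0,0,0,0,0.003,0.122,0.1,0,0,0,0,0.003,0.125,0.1])

```text
clock: 13.35
position: [0.5689, 0.2709, 0.17]
ee_rot: [0.998, 0.064, -0.0, 0.0]
ft_force: [-1.0, -0.0, -0.6]
grip_width: 0.251
grasp_force: 40.1
```

>>> play_rows(plan=[0,0,0,0,0,0.006,0.1,0,0,0,0,0,0.012,0.1,0,0,0,0,0,0.018,0.1,0,0,0,0,0,0.026,0.1,0,0,0,0,0,0.034,0.1,0,0,0,0,0,0.04,0.1,0,0,0,0,0,0.045,0.1,0,0,0,0,0,0.047,0.1,0,0,0,0,0,0.047,0.1])

```text
clock: 14.48
position: [0.5689, 0.2709, 0.1233]
ee_rot: [0.998, 0.064, 0.0, 0.0]
ft_force: [0.5, -0.0, -0.9]
grip_width: 0.252
grasp_force: 40.1
```

Free of contact and 2 mm above the seat. I'll open the gripper and back away upward.

>>> play_rows(plan=[0,0,0,0,0,0.001,0.35,0,0,0,0,0,0.001,0.5,0,0,0,0,0,0.001,0.6,0,0,0,0,0,0.001,0.6,0,0,0,0,0,0.001,0.6,0,0,0,0,0,-0.01,0.6,0,0,0,0,0,-0.03,0.6,0,0,0,0,0,-0.06,0.6,0,0,0,0,0,-0.09,0.6,0,0,0,0,0,-0.12,0.6,0,0,0,0,0,-0.15,0.6,0,0,0,0,0,-0.17,0.6,0,0,0,0,0,-0.17,0.6])

```text
clock: 16.1
position: [0.5693, 0.2717, 0.2962]
ee_rot: [0.998, 0.064, 0.002, -0.001]
ft_force: [-0.7, 0.1, -0.8]
grip_width: 0.605
grasp_force: 0.0
```

```bash
python3 - <<'E'
from h import *
import cv2
go([.593,-.191,.25],-.137)
T=viewer.camera("top");S=viewer.camera("side")
d=lambda I,x,y:cv2.resize(I[y:y+75,x:x+100,::-1],(400,300),interpolation=cv2.INTER_CUBIC)
cv2.imwrite("pics/m6.png",cv2.convertScaleAbs(np.hstack([d(T,120,170),d(S,170,220)]),alpha=1.6))
E
```

```text
pos [0.5693 0.2717 0.2962] F [-0.7  0.1 -0.8] grip 0.605 0.0 t 16.1
ROW [-0.1, -0.21, 15.17] [-0.0357, 0.462, 0.0454]
```

View pics/m6.png

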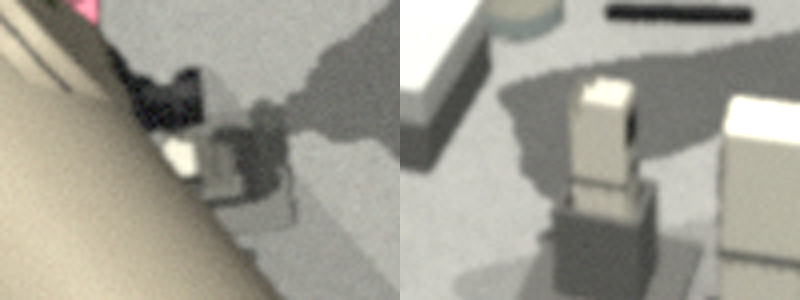

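The thermometer stands upright in its holder again. Next I'll move over the handle.

>>> play_rows(plan=[0,0,1,-0.002,0.025,0,0.6,0,0,3,-0.006,0.07,0,0.6,0,0,5,-0.009,0.12,0,0.6,0,0,7,-0.013,0.17,0,0.6,0,0,9,-0.017,0.22,0,0.6,0,0,11,-0.02,0.27,0,0.6,0,0,13,-0.025,0.32,0.01,0.6,0,0,15.2,-0.029,0.37,0.02,0.6,0,0,15.2,-0.032,0.415,0.03,0.6,0,0,15.2,-0.035,0.445,0.04,0.6,0,0,15.2,-0.0355,0.462,0.045,0.6,0,0,15.2,-0.0355,0.462,0.045,0.6,0,0,15.2,-0.0355,0.462,0.045,0.6])

```text
clock: 17.82
position: [0.5929, -0.1899, 0.2487]
ee_rot: [0.998, -0.068, 0.0, -0.0]
ft_force: [1.4, 0.9, 0.7]
grip_width: 0.601
grasp_force: 0.0
```

```bash
python3 - <<'E'
from h import *
import cv2
go([.593,-.191,.143],-.137)
T=viewer.camera("top");S=viewer.camera("side")
d=lambda I,x,y:cv2.resize(I[y:y+75,x:x+100,::-1],(400,300),interpolation=cv2.INTER_CUBIC)
cv2.imwrite("pics/m7.png",cv2.convertScaleAbs(np.hstack([d(T,285,160),d(S,230,130)]),alpha=1.6))
E
```

```text
pos [ 0.5929 -0.1899  0.2487] F [1.4 0.9 0.7] grip 0.601 0.0 t 17.82
ROW [-0.04, -0.03, 0.09] [0.0002, 0.0012, 0.1057]
```

View pics/m7.png

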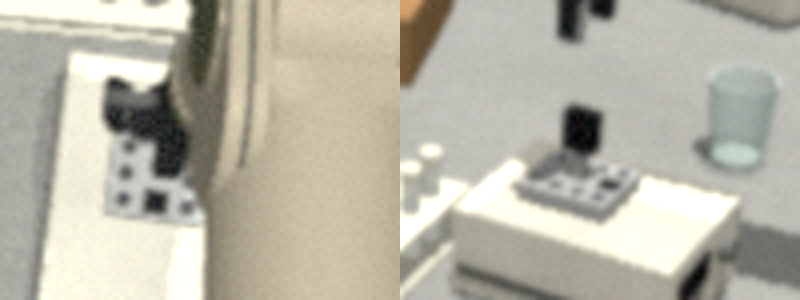

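The fingers are above the handle, which is the black grip at about (582,130) in the side view, with one pad on each side. Descend and pinch.

>>> play_rows(plan=[0,0,0,0,0.001,0.02,0.6,0,0,0,0,0.001,0.045,0.6,0,0,0,0,0.001,0.065,0.6,0,0,0,0,0.001,0.085,0.6,0,0,0,0,0.001,0.098,0.6,0,0,0,0,0.001,0.105,0.6,0,0,0,0,0.001,0.105,0.6,0,0,0,0,0.001,0.105,0.35,0,0,0,0,0.001,0.105,0.25,0,0,0,0,0.001,0.105,0.1,0,0,0,0,0.001,0.105,0.1,0,0,0,0,0.001,0.105,0.1], squeeze=40)

```text
clock: 19.42
position: [0.5927, -0.1927, 0.1439]
ee_rot: [0.998, -0.069, 0.0, 0.0]
ft_force: [-0.4, 1.7, 4.5]
grip_width: 0.207
grasp_force: 42.4
```

```bash
cat >> h.py <<'E'
def lean(sy,angs):  # rows for leaning the block about its foot edge; sy=+1: towards block +y. Tool y = -block y, z down.
    o=status.get_obs(); R0=Ro.from_quat(o['ee_rot'])
    B=Ro.from_euler('z',-.137); c=B.apply(B.inv().apply(o['position']))
    foot=np.array([.593,-.191,.046])+B.apply([0,sy*.026,0])
    foot[:2]=o['position'][:2]+B.apply([0,sy*.026,0])[:2]
    for a in angs:
        Q=B*Ro.from_euler('x',-sy*a)*B.inv()
        p=foot+Q.apply(o['position']-foot); Rt=Q*R0
        print(a,np.degrees((R0.inv()*Rt).as_rotvec()).round(2).tolist(),R0.inv().apply(p-o['position']).round(4).tolist())
E
python3 - <<'E'
from h import *
go([.593,-.191,.143],-.137)
print(status.get_obs()['torque'])
lean(1,[.03,.06,.09,.12,.15,.17]); lean(-1,[.06,.12,.15,.17])
E
```

```text
pos [ 0.5927 -0.1927  0.1439] F [-0.4  1.7  4.5] grip 0.207 42.4 t 19.43
ROW [0.01, -0.05, -0.03] [0.0001, -0.0017, 0.0009]
[0.18396757 0.17657796 0.02028391]
0.03 [-1.72, 0.0, -0.0] [-0.0, -0.0029, -0.0007]
0.06 [-3.44, 0.0, -0.0] [-0.0, -0.0059, -0.0014]
0.09 [-5.16, 0.0, -0.0] [-0.0, -0.0089, -0.0019]
0.12 [-6.88, 0.0, -0.01] [-0.0, -0.0119, -0.0024]
0.15 [-8.59, 0.0, -0.01] [-0.0, -0.0149, -0.0028]
0.17 [-9.74, 0.0, -0.01] [-0.0, -0.0169, -0.003]
0.06 [3.44, -0.0, 0.0] [0.0, 0.0059, -0.0014]
0.12 [6.88, -0.0, 0.01] [0.0, 0.0119, -0.0024]
0.15 [8.59, -0.0, 0.01] [0.0, 0.0149, -0.0028]
0.17 [9.74, -0.0, 0.01] [0.0, 0.0169, -0.003]
```

>>> play_rows(plan=[0,0,0,0,0,0,0.1,-0.86,0,0,0,-0.0015,-0.0003,0.1,-1.72,0,0,0,-0.003,-0.0005,0.1,-2.58,0,0,0,-0.0045,-0.0008,0.1,-3.44,0,0,0,-0.006,-0.001,0.1,-4.3,0,0,0,-0.0075,-0.0013,0.1,-5.16,0,0,0,-0.009,-0.0015,0.1,-6,0,0,0,-0.0105,-0.0018,0.1,-6.88,0,0,0,-0.012,-0.002,0.1,-6.88,0,0,0,-0.012,-0.002,0.1], squeeze=70)

```text
clock: 20.68
position: [0.5944, -0.1812, 0.1461]
ee_rot: [0.996, -0.069, -0.004, 0.061]
ft_force: [-0.6, 0.0, 7.5]
grip_width: 0.204
grasp_force: 69.5
```

```bash
python3 - <<'E'
from h import *
o=status.get_obs()
print(o['position'],o['torque'],np.degrees(np.arccos(-Ro.from_quat(o['ee_rot']).as_matrix()[2,2])))
E
```

```text
[ 0.59436686 -0.18122533  0.14609485] [0.04894642 0.23708582 0.00292887] 6.9655714338163515
```

>>> play_rows(plan=[-0.8,0,0,0,-0.0015,-0.0002,0.1,-1.6,0,0,0,-0.003,-0.0004,0.1,-2.4,0,0,0,-0.004,-0.0006,0.1,-2.4,0,0,0,-0.004,-0.0006,0.1,-2.4,0,0,0,-0.004,-0.0006,0.1])

```text
clock: 21.3
position: [0.595, -0.1772, 0.1466]
ee_rot: [0.994, -0.069, -0.005, 0.081]
ft_force: [-1.2, 0.5, 9.8]
grip_width: 0.202
grasp_force: 69.9
```

```bash
python3 - <<'E'
from h import *
import cv2
o=status.get_obs()
print(o['position'],o['torque'],np.degrees(np.arccos(-Ro.from_quat(o['ee_rot']).as_matrix()[2,2])))
S=viewer.camera("side")
cv2.imwrite("pics/m8.png",cv2.convertScaleAbs(cv2.resize(S[150:210,240:320,::-1],(640,480),interpolation=cv2.INTER_CUBIC),alpha=1.6))
E
```

```text
[ 0.59501081 -0.17718288  0.14657655] [ 0.14528045  0.49472302 -0.07040459] 9.33566372171473
```

View pics/m8.png

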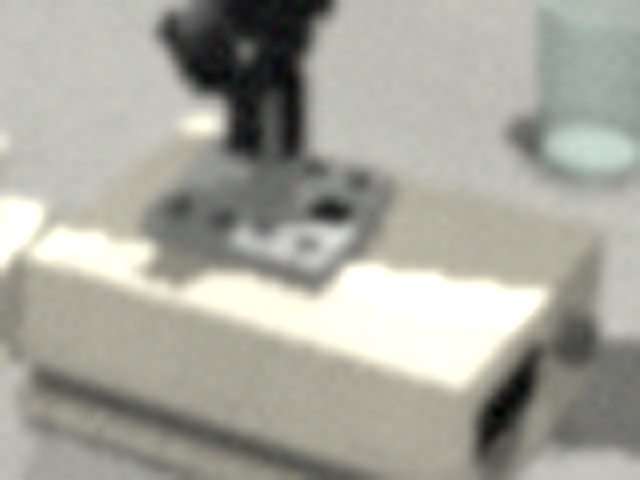

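The side view shows the plate leaning toward +y at about 9°, with no sideways catch force left. Now the other side.

```bash
python3 - <<'E'
from h import *
o=status.get_obs(); R0=Ro.from_quat(o['ee_rot']); B=Ro.from_euler('z',-.137)
P=np.array([.5927,-.1927,.1439])
for a in [.12,.08,.04,0,-.04,-.07,-.1,-.13,-.15,-.17]:
    s=np.sign(a); f=P*[1,1,0]+[0,0,.046]+B.apply([0,s*.026,0])
    Q=B*Ro.from_euler('x',-a)*B.inv()
    p=f+Q.apply(P-f); p[2]=P[2]+.75*(p[2]-P[2])
    Rt=Q*B*Ro.from_euler('x',np.pi)
    print(a,np.degrees((R0.inv()*Rt).as_rotvec()).round(2).tolist(),R0.inv().apply(p-o['position']).round(4).tolist())
E
```

```text
0.12 [2.46, -0.08, -0.06] [-0.0002, 0.0036, 0.0015]
0.08 [4.75, -0.08, -0.06] [-0.0002, 0.0075, 0.0026]
0.04 [7.04, -0.08, -0.06] [-0.0002, 0.0113, 0.0039]
0 [9.33, -0.08, -0.06] [-0.0002, 0.015, 0.0052]
-0.04 [11.62, -0.08, -0.05] [-0.0002, 0.019, 0.0051]
-0.07 [13.34, -0.08, -0.05] [-0.0002, 0.0221, 0.0052]
-0.1 [15.06, -0.08, -0.05] [-0.0002, 0.0251, 0.0053]
-0.13 [16.78, -0.09, -0.05] [-0.0002, 0.0281, 0.0054]
-0.15 [17.93, -0.09, -0.05] [-0.0002, 0.0301, 0.0056]
-0.17 [19.07, -0.09, -0.05] [-0.0001, 0.0321, 0.0057]
```

>>> play_rows(plan=[1.2,0,0,0,0.0018,0.0008,0.1,2.46,0,0,0,0.0036,0.0015,0.1,4.75,0,0,0,0.0075,0.0026,0.1,7.04,0,0,0,0.0113,0.0039,0.1,9.33,0,0,0,0.015,0.0052,0.1,10.5,0,0,0,0.017,0.0051,0.1,11.62,0,0,0,0.019,0.0051,0.1,12.5,0,0,0,0.0205,0.0051,0.1,13.34,0,0,0,0.022,0.0052,0.1,14.2,0,0,0,0.0235,0.0052,0.1,15.06,0,0,0,0.025,0.0053,0.1,16,0,0,0,0.0267,0.0053,0.1,16.8,0,0,0,0.028,0.0054,0.1,17.9,0,0,0,0.03,0.0056,0.1,18.8,0,0,0,0.0315,0.0057,0.1,18.8,0,0,0,0.0315,0.0057,0.1,18.8,0,0,0,0.0315,0.0057,0.1])

```text
clock: 23.48
position: [0.5907, -0.2091, 0.1466]
ee_rot: [0.994, -0.069, 0.007, -0.082]
ft_force: [-2.8, -0.2, 13.5]
grip_width: 0.202
grasp_force: 70.7
```

```bash
python3 - <<'E'
from h import *
import cv2
go([.5927,-.1927,.1439],-.137)
o=status.get_obs()
print(o['torque'],np.degrees(np.arccos(-Ro.from_quat(o['ee_rot']).as_matrix()[2,2])))
S=viewer.camera("side")
cv2.imwrite("pics/m9.png",cv2.convertScaleAbs(cv2.resize(S[150:210,240:320,::-1],(640,480),interpolation=cv2.INTER_CUBIC),alpha=1.6))
E
```

```text
pos [ 0.5907 -0.2091  0.1466] F [-2.8 -0.2 13.5] grip 0.202 70.7 t 23.48
ROW [-9.46, -0.11, -0.06] [-0.0003, -0.0159, 0.0054]
[0.06620272 0.99084672 0.08445037] 9.459245924081879
```

View pics/m9.png

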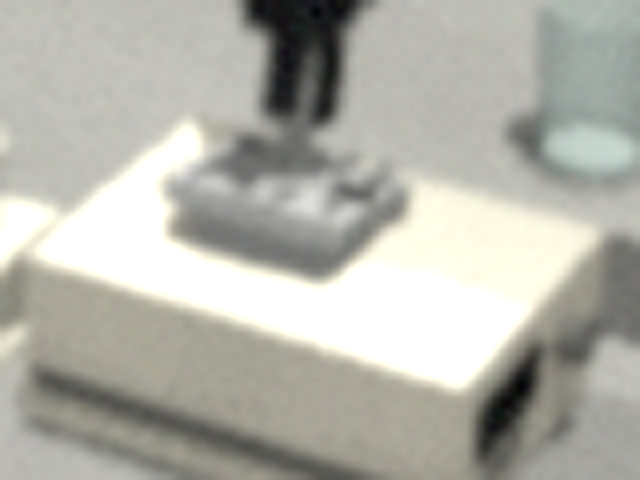

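The plate's near side is clearly raised, so the block leans toward -y by about 9.5°. Level it, then test with a small lift.

>>> play_rows(plan=[-2.4,0,0,0,-0.004,0.0013,0.1,-4.8,0,0,0,-0.008,0.0027,0.1,-7.2,0,0,0,-0.012,0.004,0.1,-9.46,0,0,0,-0.016,0.005,0.1,-9.46,0,0,0,-0.016,0.005,0.1,-9.46,0,0,0,-0.016,0.005,0.1])

```text
clock: 24.28
position: [0.5933, -0.1917, 0.1439]
ee_rot: [0.998, -0.068, 0.001, -0.0]
ft_force: [-0.5, 2.1, 10.9]
grip_width: 0.205
grasp_force: 70.6
```

>>> play_rows(plan=[0,0,0,0,0,-0.0015,0.1,0,0,0,0,0,-0.003,0.1,0,0,0,0,0,-0.004,0.1,0,0,0,0,0,-0.004,0.1])

```text
clock: 24.78
position: [0.5922, -0.1923, 0.1462]
ee_rot: [0.998, -0.069, -0.0, -0.001]
ft_force: [-0.2, 0.5, -3.3]
grip_width: 0.206
grasp_force: 68.7
```

>>> play_rows(plan=[0,0,0,0,0,-0.0015,0.1,0,0,0,0,0,-0.003,0.1,0,0,0,0,0,-0.004,0.1,0,0,0,0,0,-0.004,0.1])

```text
clock: 25.28
position: [0.5925, -0.1922, 0.1508]
ee_rot: [0.998, -0.069, 0.0, -0.0]
ft_force: [-0.2, -0.3, -4.1]
grip_width: 0.199
grasp_force: 68.7
```

The load is just the block's weight, so it's free. Lift on.

>>> play_rows(plan=[0,0,0,0,0,-0.003,0.1,0,0,0,0,0,-0.007,0.1,0,0,0,0,0,-0.012,0.1,0,0,0,0,0,-0.017,0.1,0,0,0,0,0,-0.022,0.1,0,0,0,0,0,-0.027,0.1])

```text
clock: 26.02
position: [0.5925, -0.1923, 0.178]
ee_rot: [0.998, -0.069, 0.0, -0.0]
ft_force: [-1.3, 0.2, -3.0]
grip_width: 0.201
grasp_force: 68.7
```

>>> play_rows(plan=[0,0,0,0,0,-0.005,0.1,0,0,0,0,0,-0.01,0.1,0,0,0,0,0,-0.016,0.1,0,0,0,0,0,-0.021,0.1,0,0,0,0,0,-0.025,0.1,0,0,0,0,0,-0.027,0.1,0,0,0,0,0,-0.027,0.1,0,0,0,0,0,-0.027,0.1,0,0,0,0,0,-0.027,0.1])

```text
clock: 27.15
position: [0.5923, -0.1922, 0.2044]
ee_rot: [0.998, -0.069, -0.0, -0.001]
ft_force: [-0.1, 0.3, -4.2]
grip_width: 0.198
grasp_force: 68.7
```

```bash
python3 - <<'E'
from h import *
import cv2
go([.5927,-.1917,.204],-.137)
S=viewer.camera("side")
cv2.imwrite("pics/m10.png",cv2.convertScaleAbs(cv2.resize(S[100:340,150:470-0,::-1],(800,600),interpolation=cv2.INTER_CUBIC),alpha=1.5))
E
```

```text
pos [ 0.5923 -0.1922  0.2044] F [-0.1  0.3 -4.2] grip 0.198 68.7 t 27.15
ROW [-0.06, 0.02, -0.04] [0.0003, -0.0006, 0.0004]
```

View pics/m10.png

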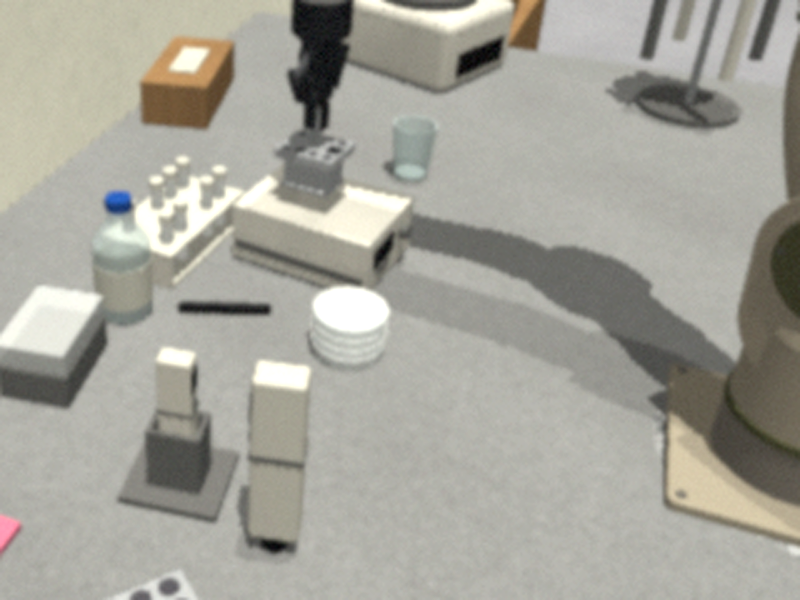

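The block hangs level above the well at about (315,165). The heater is on the bench, the thermometer is in its holder and the bystanders haven't moved. Handing in.

```bash
python3 -c "
from workcell import manip
print(manip.hand_in())"
```

```text
the job is handed in; nothing more can be done
None
```

The job is handed in with every step carried out, at about 27 s of the 69 s allowed: thermometer measured and back in its holder, block rocked to both sides and held level about 2 cm above the heater. The hand-in returned no verdict.

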